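Dispense one scented wardrobe ball with a rocker gate

ROBOT

A 6-joint arm with a two-finger parallel gripper is mounted at the origin on the work surface. World frame = base frame: x ahead of the robot, y to its left, z up, the work surface at z = 0. Lengths are in m, angles in rad, forces in N, time in s.
With the tool pointing down it reaches from about 0.375 to 0.975 m from the base axis. Payload 3.8 kg.
Tool frame: the origin (TCP) lies on the centre line of the jaws, within the pads' length; the fingertips stand 14 mm ahead of it and the grasp point (between the pads) lies 5 mm behind it; z points along the fingers, y is the line along which they close (so a half turn about z gives the same grasp; the last joint's range is limited). The gripper opens to 85 mm and grips with 20 to 120 N. Pads are 22 mm wide; open, the fingers measure 114 mm over their backs; the gripper's body (76 mm by 85 mm) begins 54 mm behind the grasp point. The pads swing forward as they close: fully open they stand 13 mm farther back than shut.
Start: joints at [1.126, 0.264, 1.604, -0, 1.274, -0.037], TCP at [0.268, 0.62, 0.245] pointing down, gripper open.
Joint ranges: [-2.63, 2.63], [-0.94, 2.18], [0.31, 2.57], [-1.31, 4.45], [0, 2.66], [-2.55, 2.55]. Speed limits (rad/s): [2.57, 2.57, 3.14, 3.14, 3.14, 3.14].

INTERFACE

Orientations are given as a rotation vector (axis times angle).
In Python, from workcell import bot, eyes, spot_in gives the robot as it stands.
- The arm moves only by the tool carry_out, never from a script. Its argument "series" is text: rows parted by semicolons, each of 4 numbers parted by spaces: the shift along the world's x, y, z in m, then the turn about the world's z in degrees. In form: tx ty tz roll; .... A call has 1 to 20 rows; each row shifts and turns the commanded pose from where the row before left it; what a row does not reach is not made up. A row lasts 1/8 s, in which the tool goes at most 62.5 mm and 10.7 degrees, less where a joint would pass 70% of its speed; a pose out of reach is approached as far as the arm can. A call is refused whole if a number of a shift passes 0.0625 or a number of a turn 10.7, either way. A call with a gripper value outside its range is refused whole. "jaw" is the gripper command: -1 is shut, 1 is fully open, values between are in proportion, set as the call begins (left out, the last holds). The fingers move at their own pace and stop on an object; "grip_force" is the grip in N (left out, the last holds). Time passes only in rows, so rows that do not move let the fingers close. It gives the time, the measured TCP pose, the force, the opening and the grip force at its end, in the units of the state.
- bot.read_state(): the state, without advancing time (a new reading comes with each control period).
- eyes.read_camera(name): name is "scene" or "top"; returns (picture, depth): 420x560x3 uint8, blue, green, red; 420x560 float32, m along the optical axis (not along the pixel's ray), 0 where there is no reading.
- eyes.get_calibration(name): a dict with "K" (3x3 intrinsics, pixels), "position" and "rotation" of the camera in the world. Camera axes: x right, y down, z forward; pixel columns grow to the right and rows downward; lengths in m; the calibration is good to about 2 mm. A picture is of the moment at which its call begins. get_calibration takes no time and is no camera call.
- bot.finish_job(): hands the job in; it is judged then, once.
Trained networks look in the newest picture that a camera, given by its name, has taken for a name from the list of things; names that differ only in an ending like _2 or _b are one class to them, and where a whole thing is asked for, a point or a joint stands for the part that bears it (a point fixed in the world has none). Each returns a list of dicts, best first, with "score" (0 to 1); they miss things now and then, are a little off and sometimes report something else, mostly with a low value. They report only what shows in the picture. A call takes as long as a camera call.
- spot_in(camera, target): "rect" ([centre column, centre row, width, height] in pixels, round what is visible of it).
The state is a dict: "time": time; "q": joint angles; "joint_vel": joint speeds; "joint_torque": joint torques, N m; "tool_pos": TCP position; "tcp_rot": TCP orientation; "wrist_force": force on the tool from outside, world axes, zero at the start; "torque": the same for the moment, N m; "width": opening from 0.0 (shut) to 1.0 (fully open); "grip_force": force on a finger pad.
Only numpy, scipy, OpenCV 4.12 (cv2) and the standard library are available. Lean on these libraries where they do the work, as an engineer would, in place of code of your own. Each camera call takes 0.05 s, during which the arm holds its last target. There are 200 camera calls.

TASK

On the desk stands a small two-lane dispenser of scented wardrobe balls, one red and one blue. Push the white cup sideways along its rail, all the way to its stop, so that it stands under the red ball's lane; then press down the yellow paddle on that same side and keep it down until the red ball has rolled into the cup, and let the paddle come back up. Do not touch or pick up the balls, keep the blue ball in its lane behind its gate, and leave the other things on the desk where they are.

Things in the scene. Friction and masses are not known exactly. Their poses are not given: they have to be found in the camera images.
- dispenser: Fixed plywood two-lane ball dispenser on a 6 mm dark base, 225 (x) by 380 (y) by 106 mm high; place and yaw vary. Origin: centre of underside, on the desk. +x to its back (high end of the lanes), -x to the front where the cup slides, +y to its left as the robot sees it. Each lane has a rocking lever along y: the inner arm hangs a gate tongue in the lane, the outer arm carries a yellow paddle.
- outlet_left (a point): Outlet of the left lane: middle of the lane floor's front edge, at dispenser x = -50, y = +40 mm, 50 mm above the desk. The lane is straight along x, 34 mm wide between 16 mm walls, and falls 8 degrees towards the front.
- outlet_right (a point): Outlet of the right lane: middle of the lane floor's front edge, at dispenser x = -50, y = -40 mm, 50 mm above the desk. The lane is straight along x, 34 mm wide between 16 mm walls, and falls 8 degrees towards the front.
- red_ball: Red ball, 28 mm across, 16 g, in either lane (left or right, it varies), resting on the lane's floor against the gate at about x = 47 mm of the dispenser. Origin: its centre. Its y in the dispenser's frame tells its lane. Rolls out by itself when the gate is up, in about 1 s.
- blue_ball: Blue ball of the same size, in the other lane. Origin: its centre.
- cup (a joint): Slide of the white cup along the dispenser's y axis, m: 0 = midway between the lanes, +0.040 = at its stop under the left (+y) lane, -0.040 = at its stop under the right lane. Stiff slide: about 1.5 N of friction, stays where it is left. Starts somewhere within 25 mm of the middle.
- cup_in (a point): Centre of the cup's inner floor, 12 mm above the desk. The white cup is square and open, 60 by 60 mm outside, walls 4 mm, its side walls (facing +y and -y, to be pushed on) reach 50 mm above the desk, the front wall 60 mm, the back wall 41 mm. Axes as the dispenser's.
- lever_left (a joint): Left rocker, rad: 0 = paddle up and gate down (spring returned), 0.6 = paddle at its lower stop. Pivot along x at dispenser x = 26, y = +100 mm, height 85 mm. The ball can pass above about 0.45. Pressing the paddle's centre takes about 1.5 N at first and 6 N at the stop; it springs back when let go.
- lever_right (a joint): Right rocker, the same, pivot at y = -100 mm.
- press_left (a point): Centre of the top face of the left yellow paddle (44 mm in x by 40 mm in y, 6 mm thick), 60 mm outward of the pivot: dispenser x = 26, y = +160 mm, 92 mm above the desk when up. Pressed fully it tilts 0.6 rad outward-down and this point sinks about 35 mm along an arc about the pivot, 7 mm inward.
- press_right (a point): The same for the right paddle, at y = -160 mm.
- pill_jar: Bystander: white jar with a cap, 42 mm across, 70 mm high, near the front left of the dispenser. Origin: centre of the underside.
- lip_balm: Bystander: green and white lip balm stick standing up, 20 mm across, 67 mm high, near the front right of the dispenser. Origin: centre of the underside.
- mug: Bystander: white mug, 76 mm across, 85 mm high, behind the dispenser. Origin: centre of the underside.
- glasses: Bystander: black spectacles, 145 by 125 mm, 43 mm high, on the desk to the right. Origin: under the middle of the bridge.
- phone: Bystander: black phone lying flat, 150 by 72 by 9 mm, on the desk to the left. Origin: centre of the underside.
- bottle_a: Bystander: clear closed bottle, 80 mm across, 250 mm high, to the right of the dispenser; a like one, fixed, stands farther off. Origin: centre of the underside.

How it is judged:
By the outcome, as a careful person would: the job done as asked, in the order asked, and still so for the second after the job is handed in, with the robot touching nothing.
It also fails if it takes over 48 s, if anything falls off the work surface, if the arm or the gripper's body presses on something with over 40 N, if the wrist force passes 120 N, or if a joint passes its speed limit or range.

## Working session

There is one attempt and no reset: what is moved stays moved. The work goes in short steps, Python scripts to look and compute and a tool call to move; the robot and the scene stay as the last step left them, time stands still between calls to the robot, and variables do not carry over. Pictures are saved under pics/ and viewed, at most 10 in all, crops included, and the job is handed in when it is done.

Besides the shell and the picture viewer there is one more tool, called in YAML: its name, and indented under it one key for each argument. carry_out: Moves the arm, as the interface text tells. Its arguments: {"type":"object","properties":{"series":{"type":"string"},"jaw":{"type":"number"},"grip_force":{"type":"number"}},"required":["series"]}

```bash
mkdir -p pics; cat > h.py <<'E'
import numpy as np, cv2
from workcell import bot, eyes, spot_in
def cloud(name):
    im,d=eyes.read_camera(name); c=eyes.get_calibration(name); K=np.array(c["K"]);R=np.array(c["rotation"]);p=np.array(c["position"])
    v,u=np.mgrid[:d.shape[0],:d.shape[1]]
    P=np.stack([(u-K[0,2])/K[0,0]*d,(v-K[1,2])/K[1,1]*d,d],-1)@R.T+p
    P[d==0]=np.nan
    return im,d,P
E
python3 - <<'E'
from h import *
a=[]
for n in("scene","top"):
    im,d,P=cloud(n); np.savez("/tmp/"+n,im=im,P=P); cv2.imwrite(f"pics/{n}1.png",im); print(n,eyes.get_calibration(n)["position"])
    for t in("red_ball","blue_ball","cup","press_left","press_right","dispenser"):
        for r in spot_in(n,t)[:2]:
            c=np.round(r["rect"]).astype(int); print(n,t,round(r["score"],2),c,P[min(c[1],419),min(c[0],559)].round(3))
print(bot.read_state())
E
```

```text
Traceback (most recent call last):
  File "h.py", line 6, in cloud
    P=np.stack([(u-K[0,2])/K[0,0]*d,(v-K[1,2])/K[1,1]*d,d],-1)@R.T+p
      ~~~~~~~~~~~~~~~~~~~~~~~~~~~~~~~~~~~~~~~~~~~~~~~~~~~~~~~~~~~~^~
ValueError: operands could not be broadcast together with shapes (420,560) (3,)
```

The camera rotation has 3 elements, so it is a rotation vector.

```bash
sed -i 's/R=np.array(c\["rotation"\])/R=cv2.Rodrigues(np.array(c["rotation"],float))[0]/' h.py
python3 - <<'E'
from h import *
a=[]
for n in("scene","top"):
    im,d,P=cloud(n); np.savez("/tmp/"+n,im=im,P=P); cv2.imwrite(f"pics/{n}1.png",im); print(n,eyes.get_calibration(n)["position"])
    for t in("red_ball","blue_ball","cup","press_left","press_right","dispenser"):
        for r in spot_in(n,t)[:2]:
            c=np.round(r["rect"]).astype(int); print(n,t,round(r["score"],2),c,P[min(c[1],419),min(c[0],559)].round(3))
print(bot.read_state())
E
```

```text
scene [0.99271577 0.50986401 0.85175115]
scene red_ball 0.48 [223 222  18  10] [ 0.633 -0.09   0.086]
scene blue_ball 0.58 [247 232  11   9] [nan nan nan]
scene cup 0.62 [432 324  49  66] [0.458 0.445 0.013]
scene cup 0.55 [267 206  29  22] [ 0.467 -0.1    0.015]
scene press_right 0.64 [208 203  47  27] [ 0.621 -0.168  0.093]
scene dispenser 0.84 [245 233 122  91] [ 0.618 -0.018  0.087]
top [ 0.3129474  -0.00652001  1.31456351]
top red_ball 0.61 [313 177  10  10] [ 0.625 -0.104  0.091]
top blue_ball 0.49 [283 185  12   3] [ 0.601 -0.022  0.091]
top blue_ball 0.36 [301 229  25  28] [ 0.492 -0.075  0.007]
top cup 0.86 [302 229  24  28] [ 0.491 -0.078  0.013]
top press_left 0.71 [261 199  54  20] [0.562 0.038 0.09 ]
top press_right 0.93 [339 174  54  21] [ 0.656 -0.187  0.007]
top dispenser 0.85 [297 200 134  90] [ 0.566 -0.061  0.062]
{'time': 0.75, 'q': array([ 1.12609767e+00,  2.63855945e-01,  1.60394822e+00,  2.04984376e-05,
        1.27367503e+00, -3.69098609e-02]), 'joint_vel': array([-0.00064925,  0.00021654,  0.00068365,  0.0007083 ,  0.00060391,
       -0.00040399]), 'joint_torque': array([ 5.54425242e-04, -5.14920509e+01, -3.67662227e+01,  2.94349657e-04,
        2.67893838e-04,  5.29825954e-06]), 'tool_pos': array([0.26770636, 0.61967603, 0.24533745]), 'tcp_rot': array([6.36131683e-01, 3.07650621e+00, 1.80417810e-04]), 'wrist_force': array([0.42039392, 0.19462358, 0.40854432]), 'torque': array([ 0.07128863, -0.02058025, -0.0157215 ]), 'grip_force': 0.0, 'width': 0.9986174060173763}
```

View pics/top1.png

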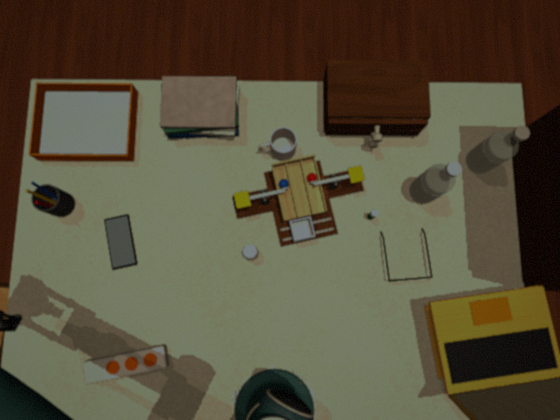

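View pics/scene1.png

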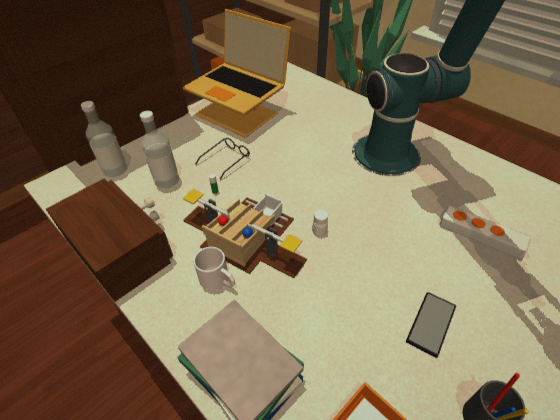

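Top view: the red ball is in the right lane (312,178) and the blue one in the left (283,184). The yellow paddles are at (242,200) and (356,174), the cup at (302,230), the lip balm at (372,215) and the jar at (250,252). Next I'll fit the dispenser frame from the paddles.

```bash
python3 - <<'E'
import numpy as np,cv2
from workcell import eyes
z=np.load("/tmp/top.npz"); im,P=z["im"],z["P"]
cal=eyes.get_calibration("top");K=cal["K"];R=cv2.Rodrigues(np.array(cal["rotation"],float))[0];p0=np.array(cal["position"])
def ray(u,v,h):
    r=R@np.linalg.solve(K,[u,v,1.]); return p0+r*(h-p0[2])/r[2]
hsv=cv2.cvtColor(im,cv2.COLOR_BGR2HSV)
m=((abs(hsv[...,0].astype(int)-28)<6)&(hsv[...,1]>200)&(hsv[...,2]>90)).astype(np.uint8); m[270:]=0
n,l,s,c=cv2.connectedComponentsWithStats(m); pp=[]
for i in range(1,n):
    if s[i,4]>40:
        q=ray(*c[i],.092); pp.append(q); print(s[i],c[i],q.round(4),np.nanmedian(P[l==i],0).round(4))
pp.sort(key=lambda q:-q[1]); L,Rt=pp[0],pp[-1]
print(np.linalg.norm(L-Rt)); ey=(L-Rt)[:2]/np.linalg.norm((L-Rt)[:2]); ex=np.array([ey[1],-ey[0]])
O=(L+Rt)[:2]/2-.026*ex; print("O",O,"yaw",np.degrees(np.arctan2(ex[1],ex[0])))
np.savez("/tmp/f",O=O,ex=ex,ey=ey)
D=np.stack([(P[...,:2]-O)@ex,(P[...,:2]-O)@ey,P[...,2]],-1)
def st(n,k):
    q=D[k]; print(n,k.sum(),q.min(0).round(3),q.max(0).round(3),np.median(q,0).round(3))
w=(hsv[...,1]<60)
with np.errstate(invalid='ignore'):
    st("cup",(D[...,0]<-.045)&(D[...,0]>-.13)&(abs(D[...,1])<.08)&(D[...,2]>.03)&(D[...,2]<.08))
    h=D[...,2]
    for n,(u,v) in dict(balm=(372,215),jar=(250,252),glas=(405,255)).items():
        k=np.zeros(m.shape,bool);k[v-12:v+12,u-12:u+12]=1; k&=h>.03
        if k.any(): st(n,k); print(np.median(P[k],0).round(3), P[k].min(0).round(3),P[k].max(0).round(3))
c=cv2.resize(im[150:255,225:385],None,fx=5,fy=5,interpolation=cv2.INTER_CUBIC);cv2.imwrite("pics/crop.png",np.clip(c*1.6,0,255).astype(np.uint8))
E
```

```text
[348 167  16  16 178] [355.55617978 174.29775281] [ 0.6331 -0.2207  0.092 ] [ 0.6337 -0.2209  0.0927]
[234 192  17  16 202] [241.92574257 199.56435644] [0.5599 0.0894 0.092 ] [0.559  0.0892 0.0924]
0.3185771113796139
O [ 0.57115929 -0.07162899] yaw 13.286195139129237
cup 235 [-0.112 -0.06   0.03 ] [-0.045  0.059  0.072] [-0.061  0.01   0.05 ]
balm 64 [-0.096 -0.198  0.032] [-0.077 -0.178  0.073] [-0.088 -0.185  0.066]
[ 0.529 -0.272  0.066] [ 0.521 -0.285  0.032] [ 0.539 -0.264  0.073]
jar 187 [-0.133  0.149  0.03 ] [-0.094  0.19   0.077] [-0.115  0.169  0.069]
[0.42  0.066 0.069] [0.403 0.046 0.03 ] [0.441 0.087 0.077]
```

View pics/crop.png

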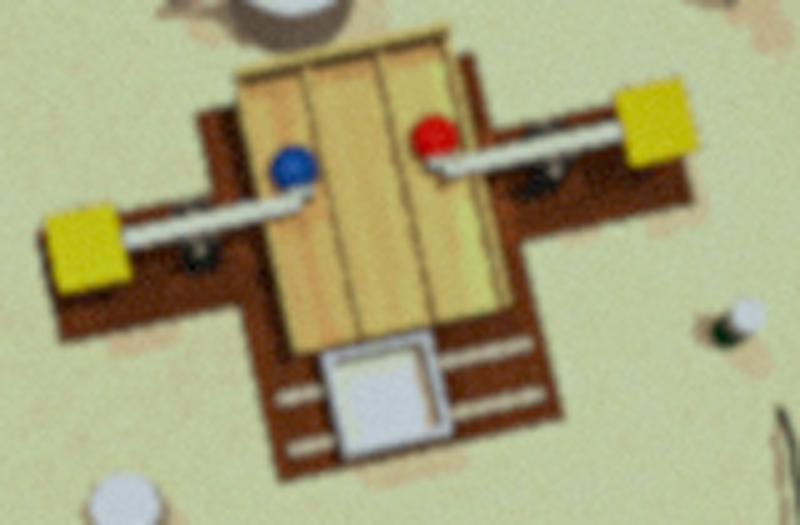

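```bash
cat >> h.py <<'E'
cal=eyes.get_calibration("top");K=np.array(cal["K"]);R=cv2.Rodrigues(np.array(cal["rotation"],float))[0];p0=np.array(cal["position"])
def ray(u,v,h):
    r=R@np.linalg.solve(K,[u,v,1.]); return p0+r*(h-p0[2])/r[2]
try: f=np.load("/tmp/f.npz");O,ex,ey=f["O"],f["ex"],f["ey"]
except Exception: pass
def w2d(p): q=np.array(p)[:2]-O; return np.array([q@ex,q@ey])
def d2w(x,y): return O+x*ex+y*ey
E
python3 - <<'E'
from h import *
for n,(u,v),h in [("TL",(322,348),.041),("TR",(434,332),.041),("BL",(342,460),.06),("BR",(452,434),.06)]:
    print(n,w2d(ray(225+u/5-.4,150+v/5-.4,h)).round(4))
print("outer base R/L", w2d(ray(225+690/5,150+202/5,.006)),w2d(ray(225+282/5,150+478/5,.006)))
for y in (.075,.07,.0,.001): print(y,d2w(-.085,y).round(4))
print("press",d2w(.026,-.16).round(4), "turn",np.degrees(np.arctan2(ex[1],ex[0]))-66.6)
E
```

```text
TL [-0.0473  0.0439]
TR [-0.0524 -0.0196]
BL [-0.1131  0.0485]
BR [-0.1126 -0.0138]
outer base R/L [-0.00723899 -0.18819954] [-0.11158351  0.08016063]
0.075 [ 0.4712 -0.0182]
0.07 [ 0.4723 -0.023 ]
0.0 [ 0.4884 -0.0912]
0.001 [ 0.4882 -0.0902]
press [ 0.6332 -0.2214] turn -53.31380486087076
```

carry_out:
  series: "0.008 -0.024 0 -3.3; 0.0155 -0.0487 0 -5; 0.0155 -0.0487 0 -5; 0.0155 -0.0487 0 -5; 0.0155 -0.0487 0 -5; 0.0155 -0.0487 0 -5; 0.0155 -0.0487 0 -5; 0.0155 -0.0487 0 -5; 0.0155 -0.0487 0 -5; 0.0155 -0.0487 0 -5; 0.0155 -0.0487 -0.01 -5; 0.0155 -0.0487 -0.02 0; 0.0155 -0.0487 -0.02 0; 0.008 -0.0247 -0.03 0; 0 0 -0.04 0; 0 0 0 0"
  jaw: -1
  grip_force: 40

```text
time: 2.75
tool_pos: [0.4666, -0.0137, 0.1223]
tcp_rot: [-1.946, -2.458, 0.007]
wrist_force: [-0.3, 0.3, -0.8]
width: 0.002
grip_force: 0.0
```

carry_out:
  series: "0.001 0 -0.03 0; 0.001 0 -0.03 0; 0 0 -0.019 0; 0 0 0 0; 0 0 0 0"

```text
time: 3.38
tool_pos: [0.4732, -0.0133, 0.0481]
tcp_rot: [1.946, 2.463, 0.002]
wrist_force: [-0.1, -0.9, 0.6]
width: 0.003
grip_force: 0.0
```

```bash
python3 - <<'E'
from h import *
s=bot.read_state(); print(s["tool_pos"],w2d(s["tool_pos"]),s["wrist_force"])
im=eyes.read_camera("scene")[0]
c=cv2.resize(im[160:300,170:350],None,fx=4,fy=4,interpolation=cv2.INTER_CUBIC);cv2.imwrite("pics/s2.png",np.clip(c*1.4,0,255).astype(np.uint8))
E
```

```text
[ 0.47323101 -0.01327108  0.048124  ] [-0.08189562  0.07930133] [-0.11539553 -0.90845226  0.58068501]
```

View pics/s2.png

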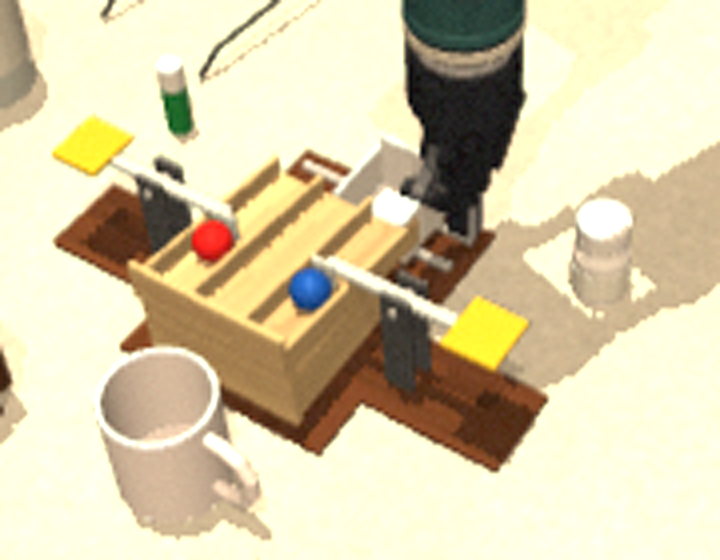

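The fingers stand beside the cup's +y wall, clear of the lane body, so I'm pushing along the rail.

carry_out:
  series: "0.0015 -0.0097 -0.004 0; 0.0023 -0.0097 0 0; 0.0023 -0.0097 0 0; 0.0023 -0.0097 0 0; 0.0023 -0.0097 0 0; 0.0023 -0.0097 0 0; 0.0012 -0.0049 0 0; 0 0 0 0"

```text
time: 4.42
tool_pos: [0.486, -0.0771, 0.0422]
tcp_rot: [1.949, 2.464, -0.0]
wrist_force: [-0.0, -0.0, -0.3]
width: -0.005
grip_force: 0.0
```

```bash
python3 - <<'E'
from h import *
s=bot.read_state(); print(s["tool_pos"],w2d(s["tool_pos"]),s["wrist_force"])
E
```

```text
[ 0.4860417  -0.07714678  0.04220195] [-0.08410743  0.01419122] [-0.01343683 -0.04237615 -0.29463467]
```

```bash
python3 - <<'E'
from h import *
a=eyes.read_camera("scene")[0][170:270,190:330];b=eyes.read_camera("top")[0][165:265,240:380]
c=cv2.resize(np.hstack([a,b]),None,fx=2.8,fy=2.8,interpolation=cv2.INTER_CUBIC);cv2.imwrite("pics/s3.png",np.clip(c*1.4,0,255).astype(np.uint8))
print([bot.read_state()["wrist_force"].round(2)])
E
```

```text
[array([ 0.71, -0.11,  0.8 ])]
```

View pics/s3.png

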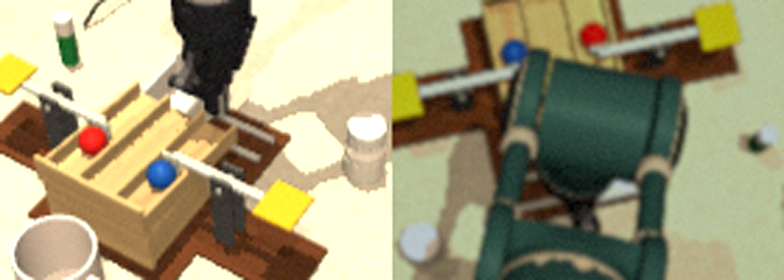

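The cup has moved: both rails now show on the +y side. I'll continue to the stop with small steps.

carry_out:
  series: "0.0015 -0.0049 0 0; 0.0012 -0.0049 0 0; 0.0007 -0.0029 0 0; 0 0 0 0"

```text
time: 5.03
tool_pos: [0.4889, -0.0889, 0.0421]
tcp_rot: [-1.948, -2.463, -0.0]
wrist_force: [-1.7, 3.6, 0.3]
width: -0.001
grip_force: 2.0
```

carry_out:
  series: "0.0005 -0.002 0 0; 0.0005 -0.002 0 0; 0 0 0 0"

```text
time: 5.4
tool_pos: [0.4889, -0.0892, 0.0421]
tcp_rot: [-1.947, -2.456, -0.006]
wrist_force: [-3.7, 18.8, 7.4]
width: -0.001
grip_force: 9.9
```

```bash
python3 - <<'E'
from h import *
s=bot.read_state(); print(s["tool_pos"],w2d(s["tool_pos"]),s["wrist_force"])
E
```

```text
[ 0.48886919 -0.08924943  0.04213448] [-0.08413699  0.00176271] [-3.70418654 18.84597767  7.41824108]
```

The cup is at its stop: the position matches the expected 1 mm and the force rose to 19 N. I'll back off, rise, and move over the right paddle.

carry_out:
  series: "-0.0025 0.0105 0 0; -0.003 0.013 0 0; 0 0 0.03 0; 0 0 0.05 0; 0 0 0.05 0; 0.015 -0.015 0 0; 0.03 -0.03 0 0; 0.03 -0.03 0 0; 0.03 -0.03 0 0; 0.03 -0.03 0 0; 0.013 -0.016 -0.01 0; 0 0 -0.02 0; 0 0 0 0; 0 0 0 0"

```text
time: 7.15
tool_pos: [0.6318, -0.2198, 0.1414]
tcp_rot: [-1.947, -2.463, 0.001]
wrist_force: [-0.3, -0.3, -0.3]
width: -0.001
grip_force: 0.0
```

```bash
python3 - <<'E'
from h import *
s=bot.read_state(); print(s["tool_pos"],w2d(s["tool_pos"]),s["wrist_force"])
im,d,P=cloud("top")
a=eyes.read_camera("scene")[0][170:270,180:320];b=im[165:265,240:380]
c=cv2.resize(np.hstack([a,b]),None,fx=2.8,fy=2.8,interpolation=cv2.INTER_CUBIC);cv2.imwrite("pics/s4.png",np.clip(c*1.4,0,255).astype(np.uint8))
E
```

```text
[ 0.63177276 -0.21977664  0.14137516] [ 0.02494452 -0.15811227] [-0.31377193 -0.34418106 -0.279839  ]
```

View pics/s4.png

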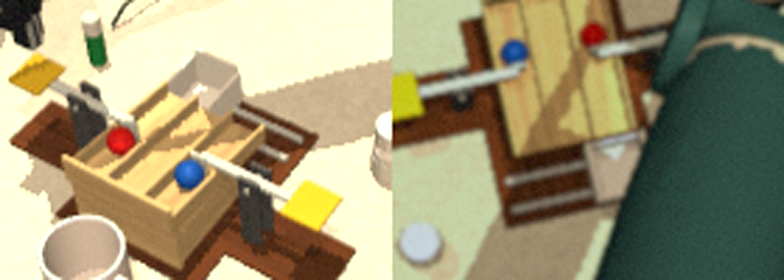

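Cup under the right lane, red ball still waiting, gripper over the right paddle. Pressing now.

carry_out:
  series: "0 0 -0.02 0; 0 0 -0.015 0; 0 0 -0.01 0; 0 0 -0.01 0; 0 0 -0.008 0; 0 0 0 0"

```text
time: 8.0
tool_pos: [0.6333, -0.2209, 0.0793]
tcp_rot: [1.948, 2.464, 0.0]
wrist_force: [-1.3, 0.2, 6.0]
width: 0.005
grip_force: 2.4
```

carry_out:
  series: "0 0 -0.003 0; 0 0 -0.002 0; 0 0 0 0"

```text
time: 8.38
tool_pos: [0.6337, -0.2212, 0.0754]
tcp_rot: [1.947, 2.463, 0.001]
wrist_force: [-1.8, 0.5, 6.0]
width: -0.003
grip_force: 2.5
```

carry_out:
  series: "0 0 -0.002 0; 0 0 0 0; 0 0 0 0; 0 0 0 0; 0 0 0 0; 0 0 0 0; 0 0 0 0; 0 0 0 0; 0 0 0 0; 0 0 0 0; 0 0 0 0; 0 0 0 0"

```text
time: 9.88
tool_pos: [0.6339, -0.2214, 0.0738]
tcp_rot: [1.947, 2.462, 0.001]
wrist_force: [-0.5, 0.7, 6.4]
width: 0.005
grip_force: 2.6
```

```bash
python3 - <<'E'
from h import *
a=eyes.read_camera("scene")[0][170:270,180:320];b=eyes.read_camera("top")[0][165:265,240:380]
c=cv2.resize(np.hstack([a,b]),None,fx=2.8,fy=2.8,interpolation=cv2.INTER_CUBIC);cv2.imwrite("pics/s5.png",np.clip(c*1.4,0,255).astype(np.uint8))
E
```

```text
(no output)
```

View pics/s5.png

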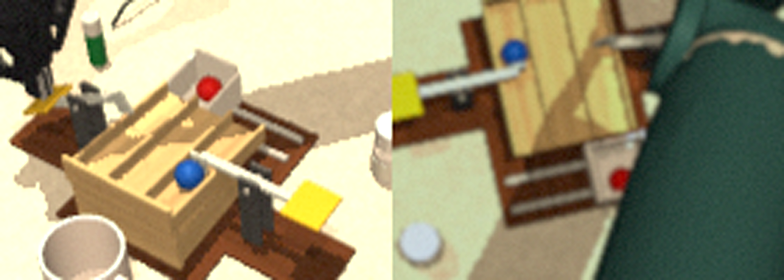

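The red ball is in the cup (scene crop at (209,89)) and the blue one is still behind its gate. I'll release the paddle slowly and rise clear.

carry_out:
  series: "0 0 0.01 0; 0 0 0.01 0; 0 0 0.01 0; 0 0 0.01 0; 0 0 0.02 0; 0 0 0.04 0; 0 0 0.04 0; 0 0 0 0; 0 0 0 0; 0 0 0 0; 0 0 0 0"

```text
time: 11.35
tool_pos: [0.6319, -0.2204, 0.2106]
tcp_rot: [-1.947, -2.462, 0.001]
wrist_force: [0.5, -0.4, 0.2]
width: 0.001
grip_force: 0.0
```

```bash
python3 - <<'E'
from h import *
print(bot.read_state()["tool_pos"])
a=eyes.read_camera("scene")[0][170:270,180:320];b=eyes.read_camera("top")[0][165:265,240:380]
c=cv2.resize(np.hstack([a,b]),None,fx=2.8,fy=2.8,interpolation=cv2.INTER_CUBIC);cv2.imwrite("pics/s6.png",np.clip(c*1.4,0,255).astype(np.uint8))
E
```

```text
[ 0.6319214  -0.22040339  0.21056817]
```

View pics/s6.png

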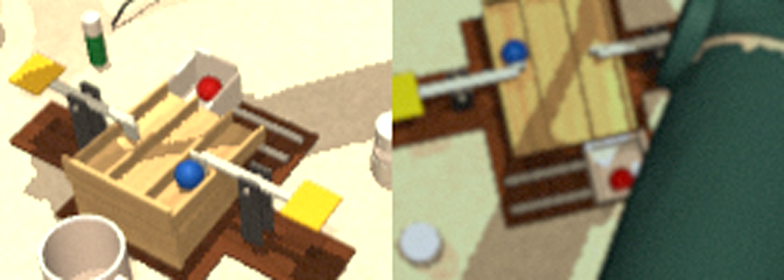

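The paddle is back up, the red ball sits in the cup, the blue ball is behind its gate, and the gripper is clear.

```bash
python3 -c "
from workcell import bot
print(bot.finish_job())"
```

```text
the job is handed in; nothing more can be done
None
```

Job handed in at about 11.5 s: the cup is at its right-hand stop with the red ball in it, the right paddle is back up, the blue ball is still behind its gate, and the arm touched nothing else.

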